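# Unlock the fixings carousel, bring the green-lidded jar to the front and hold it there

### The arm

A 6-joint arm with a two-finger parallel gripper is mounted at the origin on a cart in front of the work surface, level with it; the furniture and walls round the work are solid. World frame = base frame: x ahead of the robot, y to its left, z up, the work surface at z = 0. Lengths are in m, angles in degrees, forces in N, time in s.
With the tool pointing down it reaches from about 0.25 to 0.725 m from the base axis. Payload 9.7 kg.
Tool frame: the origin (TCP) lies midway between the tips of the shut fingers; the grasp point (between the pads) lies 19 mm behind it; z points along the fingers, y is the line along which they close (so a half turn about z gives the same grasp; the last joint's range is limited). The gripper opens to 85 mm and grips with 20 to 120 N. Pads are 22 mm wide; open, the fingers measure 114 mm over their backs; the gripper's body (76 mm by 85 mm) begins 54 mm behind the grasp point. The pads swing forward as they close: fully open they stand 13 mm farther back than shut.
Start: joints at [-71.906, 4.979, 10.078, 95.1, 0, 90], TCP at [0.171, -0.523, 0.231] pointing down, gripper open.
Joint ranges: [-179.16, 179.16], [-48.56, 103.87], [-65.8, 70.77], [-126.05, 130.52], [-82.76, 87.17], [-180, 180]. Speed limits (degrees/s): [127.2, 127.2, 147.25, 180, 180, 180].

### API

Orientations are given as [roll, pitch, yaw] about the fixed x, y, z axes, in that order (R = Rz(yaw) Ry(pitch) Rx(roll)).
In Python, from workcell import * gives the robot as it stands.
- The arm moves only by the tool servo_tool, never from a script. Its argument "moves" is a list of rows, each a list of 4 numbers: the shift along the world's x, y, z in parts of the range, where 1.0 means 500 mm, then the turn about the world's z in a scale on which 1.0 is pi rad. A call has 1 to 20 rows; each row is the pose to reach, as a shift and turn from the pose commanded when the call began; what a row does not reach only later rows make up. A row lasts 1/12 s, in which the tool goes at most 41.7 mm and 7.16 degrees, less where a joint would pass 70% of its speed; a pose out of reach is approached as far as the arm can. Shift and turn numbers lie between -1 and 1, and a call with a number outside is refused. A call with a gripper value outside its range is refused whole. "claw" is the closure, from 0 (fully open) to 1 (shut), set as the call begins (left out, the last holds). The fingers move at their own pace and stop on an object; "force" is the grip in N (left out, the last holds). Time passes only in rows, so rows that repeat a pose let the fingers close. It gives the time, the measured TCP pose, the force, the opening and the grip force at its end, in the units of the state.
- get_obs(): the state, without advancing time (a new reading comes with each control period).
- camera(name): name is "scene" or "top" or "wrist"; returns the picture (420x560x3 uint8, red, green, blue); there is no depth.
- get_calibration(name): a dict with "fx", "fy", "cx", "cy" (pixels), "rvec" (rotation vector, rad) and "tvec" (3), from world to camera coordinates, as OpenCV has them; the wrist camera has in their place "tool_from_camera" (4x4, takes a point from camera to tool coordinates, whose origin is the TCP and whose axes are the flange's). Camera axes: x right, y down, z forward; pixel columns grow to the right and rows downward; lengths in m; the calibration is good to about 2 mm. A picture is of the moment at which its call begins: read the wrist's pose just before it. get_calibration takes no time and is no camera call.
- job_done(): hands the job in; it is judged then, once.
The state is a dict: "time": time; "q": joint angles; "qd": joint speeds; "joint_efforts": joint torques, N m; "ee_pos": TCP position; "tcp_rot": TCP orientation; "wrist_force": force on the tool from outside, world axes, zero at the start; "torque": the same for the moment, N m; "opening": finger opening in m; "grasp_force": force on a finger pad.
Only numpy, scipy, OpenCV 4.12 (cv2) and the standard library are available. Lean on these libraries where they do the work, as an engineer would, in place of code of your own. Each camera call takes 0.05 s, during which the arm holds its last target. There are 200 camera calls.

### The job

Slide the orange travel lock of the jar carousel outward until it is fully open and leave it open, then turn the carousel by the black bar handle on its centre post until the jar with the green lid is right in front, in line with the white pointer on the base. Finish while still gripping the handle, holding the turntable still there: do not let go. Do not push on the jars, which stay standing in their pockets, and leave the tape measure, the battery and the wood offcut where they are.

Things in the scene. Friction and masses are not known exactly. Their poses are not given: they have to be found in the camera images.
- carousel_base: fixed round grey base, 216 mm across, on the worktop; origin on the turning axis at worktop height, z up. Its -x axis points to the white pointer (front); the lock track runs outward 60 degrees counter-clockwise from the pointer seen from above, along (-0.5, -0.866) in base x, y. Wooden turntable 210 mm across, top 28 mm up, five pockets (rings 12 mm high) evenly on a circle of 72 mm radius
- pointer (a point): tip of the white pointer at the front of the fixed base, 130 mm from the turning axis, 14 mm above the worktop
- lock (a joint): travel lock, a steel slide with an orange tab: metres slid outward from the turning axis; near 0 its bolt sits between two steel lugs on the turntable rim, which then cannot turn; 0.026 = fully open, end stop. Bolt clear of the lugs from about 0.017. Friction about 2 N, stays where left
- lock_grip (a point): the point to pinch on the lock's orange tab, on its centre line, 52 mm above the worktop. Tab: 16 mm wide across the track, 20 mm along it, from 26 to 68 mm above the worktop; opening moves it straight outward, from 152 mm (lock at 0) to 178 mm (open) from the turning axis
- carousel (a joint): turn of the turntable in rad about the vertical axis, positive counter-clockwise seen from above, 0 at the start; turns without end once unlocked, friction about 0.05 N m, no spring
- turn_handle (a point): black bar handle on the turntable's central post, on the turning axis: 64 mm long (its x), 16 mm thick (its y), 34 mm tall; the point is its centre, 134 mm above the worktop (bar from 117 to 151 mm). It turns with the turntable. The jars' lids, all lower, end 98 mm above the worktop
- jar_green: the wanted jar: clear, with a GREEN lid, 50 mm across, 70 mm tall, standing loose in a pocket of the turntable, 28 mm above the worktop; origin at the centre of its underside, z up. Any pocket may hold it
- jar_white: jar of the same size with a white lid in another pocket; origin at the centre of its underside, z up
- jar_black: jar of the same size with a black lid in another pocket; origin at the centre of its underside, z up
- jar_blue: jar of the same size with a blue lid in another pocket; origin at the centre of its underside, z up
- jar_grey: jar of the same size with a grey lid in another pocket; origin at the centre of its underside, z up
- tape_measure: bystander: blue tape measure, 82 x 44 x 68 mm, standing on the worktop; origin under its centre
- battery_pack: bystander: black and yellow tool battery, 127 x 78 x 61 mm; origin under its centre
- offcut_2: bystander: light wood offcut, 75 x 38 x 38 mm; origin under its centre
Not all that is in view belongs to the job. Leave any red or yellow look-alike of the jar_black alone.

How it is judged:
By the outcome, as a careful person would: the job done as asked, in the order asked, and still so for the second after the job is handed in, while the arm keeps its last pose, push and grip.
It also fails if it takes over 72 s, if anything falls off the work surface, if the arm or the gripper's body presses on something with over 40 N, if the wrist force passes 120 N, or if a joint passes its speed limit or range.

## Working session

There is one attempt and no reset: what is moved stays moved. The work goes in short steps, Python scripts to look and compute and a tool call to move; the robot and the scene stay as the last step left them, time stands still between calls to the robot, and variables do not carry over. Pictures are saved under pics/ and viewed, at most 10 in all, crops included, and the job is handed in when it is done.

Besides the shell and the picture viewer there is one more tool, called after "Call:" as name([rows], argument=value, ...), one row to a line, values as JSON. servo_tool: Moves the arm, as the interface text tells. Its arguments: {"type":"object","properties":{"moves":{"type":"array","items":{"type":"array","items":{"type":"number"}}},"claw":{"type":"number"},"force":{"type":"number"}},"required":["moves"]}

```bash
mkdir -p pics; python3 - <<'E'
from workcell import *
import cv2
for n in("scene","top"):
    cv2.imwrite(f"pics/{n}0.png",camera(n)[:,:,::-1])
    print(n,get_calibration(n))
o=get_obs();print(o["ee_pos"],o["tcp_rot"],o["time"])
E
```

```text
scene {'fx': 428.35024558974266, 'fy': 428.35024558974266, 'cx': 277.2095847606131, 'cy': 215.45459271598497, 'rvec': array([ 1.73568209, -1.06984206,  0.6894641 ]), 'tvec': array([-0.40542706,  0.26165973,  0.67607328])}
top {'fx': 414.88310565116814, 'fy': 414.88310565116814, 'cx': 284.4709065323384, 'cy': 215.56737819029624, 'rvec': array([ 2.11713306, -2.10651946,  0.14600699]), 'tvec': array([-0.16991844,  0.54299515,  0.88563152])}
[ 0.17075348 -0.52259462  0.23068274] [-1.79932765e+02 -1.16005932e-03  1.80934439e+01] 0.1
```

View pics/scene0.png

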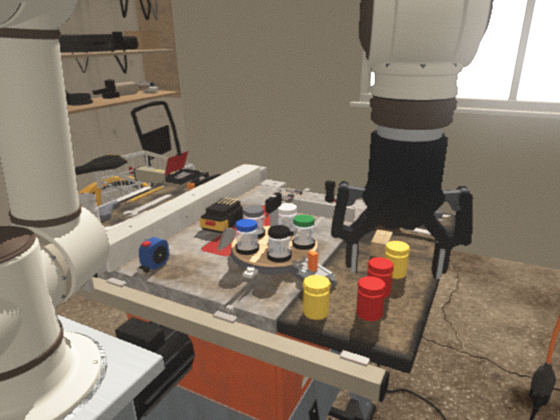

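View pics/top0.png

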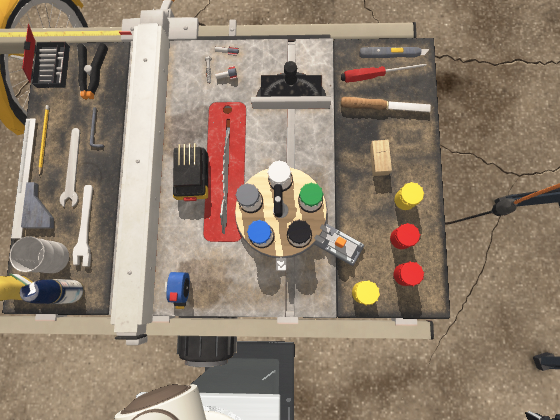

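The top view shows the carousel centred near (280,207), the pointer at (281,266), the orange tab at (341,242), the green lid at (311,194) and the handle bar at (278,200). I'll enlarge this area to read it more closely.

```bash
python3 - <<'E'
import cv2
a=cv2.imread("pics/top0.png")[150:285,225:375]
cv2.imwrite("pics/c0.png",cv2.resize(a,None,fx=4.4,fy=4.4,interpolation=cv2.INTER_CUBIC))
E
cat > h.py <<'E'
import numpy as np,cv2
from workcell import *
def ray(n,u,v,z):
    c=get_calibration(n);R=cv2.Rodrigues(c["rvec"])[0];o=-R.T@c["tvec"]
    d=R.T@np.array([(u-c["cx"])/c["fx"],(v-c["cy"])/c["fy"],1])
    return o+d*(z-o[2])/d[2]
def proj(n,p):
    c=get_calibration(n);K=np.array([[c["fx"],0,c["cx"]],[0,c["fy"],c["cy"]],[0,0,1]])
    return cv2.projectPoints(np.array(p,float).reshape(-1,1,3),c["rvec"],c["tvec"],K,None)[0][:,0]
E
```

```text
(no output)
```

View pics/c0.png

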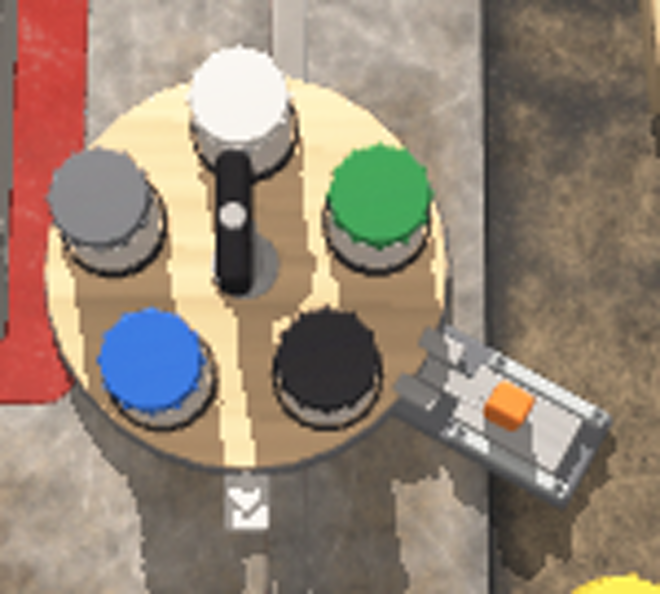

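Crop readings: lids are white (239,97), grey (102,197), green (379,194), blue (151,360) and black (326,360). The handle screw is at (232,215), the pointer at about (247,508), and the tab top at about (514,400).

```bash
python3 - <<'E'
from h import *
f=lambda x,y,z:ray("top",(x+.5)/4.4-.5+225,(y+.5)/4.4-.5+150,z)[:2]
L=[f(*p,.098) for p in[(239,97),(379,194),(326,360),(151,360),(102,197)]]
print(np.round(L,4)); c=np.mean(L,0); print("c",c)
print([np.round((np.hypot(*(l-c)),np.degrees(np.arctan2(*(l-c)[::-1]))),4) for l in L])
print("handle",f(232,215,.151),f(234,152,.151),f(236,290,.151))
print("disc", [f(*p,.028) for p in[(45,270),(450,270),(240,468)]])
for n,p in dict(ptr=(247,478,.014),ptr2=(247,528,.014),tab=(514,400,.068)).items():
    w=f(*p);print(n,w,np.hypot(*(w-c)),np.degrees(np.arctan2(*(w-c)[::-1])))
E
```

```text
[[ 0.6304 -0.1565]
 [ 0.5817 -0.2248]
 [ 0.5007 -0.1994]
 [ 0.5004 -0.1158]
 [ 0.5802 -0.0904]]
c [ 0.55867881 -0.15738404]
[array([0.0717, 0.6848]), array([  0.0712, -71.1551]), array([ 7.160000e-02, -1.440959e+02]), array([7.160000e-02, 1.444988e+02]), array([7.04000e-02, 7.21537e+01])]
handle [ 0.55959965 -0.15678935] [ 0.58905492 -0.15736986] [ 0.52500787 -0.15898793]
disc [array([ 0.55734851, -0.05228412]), array([ 0.55760779, -0.26318557]), array([ 0.45462951, -0.15536526])]
ptr [ 0.45058866 -0.15833219] 0.10809431363535163 -179.49741986054485
ptr2 [ 0.42490481 -0.15858692] 0.1337794127801667 -179.48481587804423
tab [ 0.48538111 -0.29117464] 0.15255319959787164 -118.7163038393205
```

The rows are not in the units I measure in: shifts go in shares of 500 mm and turns go in shares of pi rad. I convert before sending: 31.4 cm / 50 = 0.628, 23.2 cm / 50 = 0.464, 0.75 rad / 3.1416 = 0.2387.

Call:
servo_tool([
  [0.05,0.038,0,0.0191],
  [0.11,0.082,0,0.0446],
  [0.174,0.128,0,0.07],
  [0.238,0.176,0,0.0955],
  [0.302,0.222,0,0.121],
  [0.366,0.27,0,0.1464],
  [0.43,0.318,0,0.1719],
  [0.494,0.364,0,0.1974],
  [0.558,0.412,0,0.2196],
  [0.6,0.442,0,0.2324],
  [0.628,0.464,0,0.2387],
  [0.628,0.464,0,0.2387],
  [0.628,0.464,0,0.2387],
  [0.628,0.464,0,0.2387],
], claw=0.4)

```text
time: 1.27
ee_pos: [0.4844, -0.291, 0.231]
tcp_rot: [-180.0, 0.0, 61.0]
wrist_force: [-0.8, -1.1, -0.7]
opening: 0.0514
grasp_force: 0.0
```

```bash
python3 - <<'E'
from h import *
o=get_obs();print(o["ee_pos"],o["tcp_rot"],o["q"],o["opening"])
cv2.imwrite("pics/w1.png",camera("wrist")[:,:,::-1])
print(get_calibration("wrist"))
for p in[(366,292),(408,273),(405,236),(409,195)]:print(ray("top",*p,.09))
E
```

```text
[ 0.48435482 -0.29103611  0.23100628] [-1.79958923e+02  1.24327538e-02  6.10376680e+01] [-3.09935525e+01  7.11795563e+00  1.23706585e+01  9.52933138e+01
 -1.38808913e-02  8.79687890e+01] 0.051415764482809226
{'fx': 369.09863060466176, 'fy': 369.09863060466176, 'cx': 286.6422065663679, 'cy': 201.2252206137707, 'tool_from_camera': array([[-6.29035121e-04, -9.60911534e-01, -2.76854886e-01,
         7.02735016e-02],
       [ 9.99999474e-01, -8.28854056e-04,  6.04723418e-04,
         2.80888783e-05],
       [-8.10558002e-04, -2.76854360e-01,  9.60911550e-01,
        -1.41992787e-01],
       [ 0.00000000e+00,  0.00000000e+00,  0.00000000e+00,
         1.00000000e+00]])}
[ 0.3769957  -0.33745913  0.09      ]
[ 0.41618787 -0.42430551  0.09      ]
[ 0.49283166 -0.42142124  0.09      ]
[ 0.5806446 -0.4335324  0.09     ]
```

View pics/w1.png

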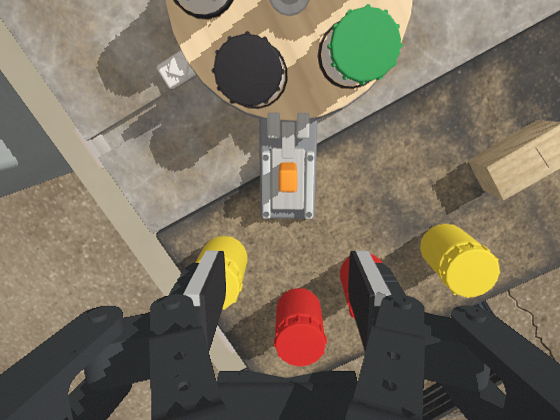

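```bash
cat >> h.py <<'E'
def wray(u,v,z,o=None):
    from scipy.spatial.transform import Rotation as S
    o=o or get_obs();c=get_calibration("wrist");T=np.eye(4)
    T[:3,:3]=S.from_euler("xyz",o["tcp_rot"],degrees=True).as_matrix();T[:3,3]=o["ee_pos"]
    T=T@c["tool_from_camera"];d=T[:3,:3]@np.array([(u-c["cx"])/c["fx"],(v-c["cy"])/c["fy"],1])
    return T[:3,3]+d*(z-T[2,3])/d[2]
E
python3 - <<'E'
from h import *
a=cv2.imread("pics/w1.png");b=cv2.resize(a[0:230,150:410],None,fx=3,fy=2.6*3/2.6,interpolation=cv2.INTER_CUBIC)[:600]
b=cv2.resize(a[40:230,150:410],None,fx=3,fy=3,interpolation=cv2.INTER_CUBIC);cv2.imwrite("pics/c1.png",b)
c=np.array([.5587,-.1574])
for n,p in dict(tabfar=(289,163,.068),tabnear=(289,193,.068),ptr=(170,71,.014),end=(288,217,.026),black=(250,68,.098),green=(366,44,.098)).items():
    w=wray(*p)[:2];d=w-c;print(n,w,np.hypot(*d),np.degrees(np.arctan2(d[1],d[0])))
E
```

```text
tabfar [ 0.49357366 -0.27876539] 0.1377352513329997 -118.21861954401528
tabnear [ 0.48103384 -0.30145013] 0.163653514904126 -118.33179750175009
ptr [ 0.43491471 -0.1595437 ] 0.12380385083873534 -179.00785681616642
end [ 0.46313774 -0.33234764] 0.1993459849836011 -118.64484679301727
black [ 0.50468205 -0.20161444] 0.06980584122510158 -140.69919750756833
green [ 0.58273242 -0.22705626] 0.07368549558902904 -70.96482217829427
```

View pics/c1.png

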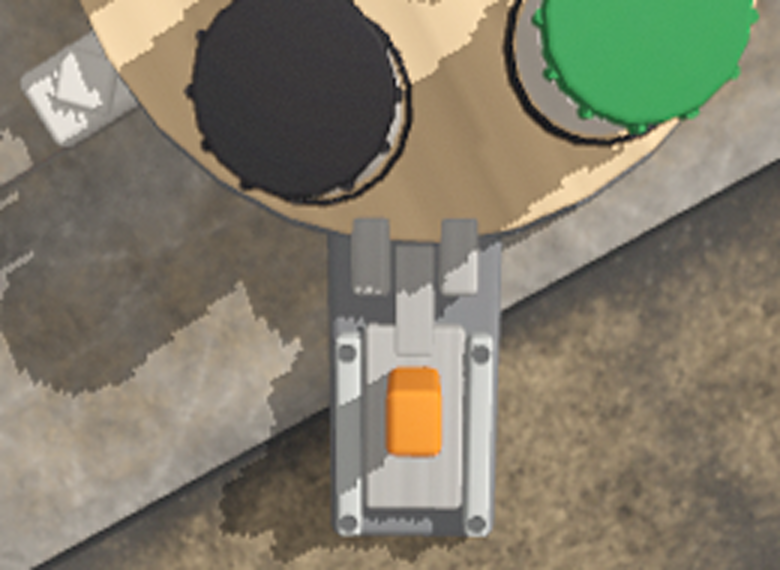

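```bash
python3 - <<'E'
from h import *
c=np.array([.5587,-.1574])
for n,p in dict(tab=(288,181,.068),lugs=(288.5,117,.04),end=(287.6,214,.026)).items():
    w=wray(*p)[:2];d=w-c;print(n,w,np.hypot(*d),np.degrees(np.arctan2(d[1],d[0])))
E
```

```text
tab [ 0.48537862 -0.29183943] 0.15313388208578094 -118.60743009076455
lugs [ 0.51074175 -0.24717825] 0.10178471295465998 -118.11049324418579
end [ 0.46430616 -0.32942127] 0.1962180296811603 -118.75505215890583
```

The tab's top face is at about (288,181) in the wrist view. Both cameras put it at (0.4853,-0.2915), and the track runs along yaw 61°. I'll descend and pinch it.

To row units: -19.8 cm / 50 = -0.396, -19.5 cm / 50 = -0.39.

Call:
servo_tool([
  [0.002,0,-0.04,0],
  [0.002,0,-0.1,0],
  [0.002,0,-0.16,0],
  [0.002,0,-0.22,0],
  [0.002,0,-0.28,0],
  [0.002,0,-0.33,0],
  [0.002,0,-0.37,0],
  [0.002,0,-0.39,0],
  [0.002,0,-0.396,0],
  [0.002,0,-0.396,0],
  [0.002,0,-0.396,0],
])

```text
time: 2.23
ee_pos: [0.4862, -0.2915, 0.0347]
tcp_rot: [179.9, 0.0, 61.0]
wrist_force: [-0.4, 0.8, 0.2]
opening: 0.0514
grasp_force: 0.0
```

Call:
servo_tool([
  [0,0,0,0],
  [0,0,0,0],
  [0,0,0,0],
  [0,0,0,0],
  [0,0,0,0],
  [0,0,0,0],
  [0,0,0,0],
  [0,0,0,0],
], claw=1, force=25)

```text
time: 2.9
ee_pos: [0.4855, -0.2907, 0.0343]
tcp_rot: [-180.0, 0.0, 61.0]
wrist_force: [-4.6, 1.3, 6.8]
opening: 0.0156
grasp_force: 28.1
```

To row units: -2.41 cm / 50 = -0.0482, -2.32 cm / 50 = -0.0464.

Call:
servo_tool([
  [-0.002,-0.004,0,0],
  [-0.0048,-0.0088,0,0],
  [-0.0078,-0.014,0,0],
  [-0.0106,-0.0192,0,0],
  [-0.0136,-0.0244,0,0],
  [-0.0164,-0.0298,0,0],
  [-0.0194,-0.035,0,0],
  [-0.0224,-0.0402,0,0],
  [-0.0242,-0.0438,0,0],
  [-0.0258,-0.0464,0,0],
  [-0.0266,-0.0482,0,0],
  [-0.0266,-0.0482,0,0],
  [-0.0266,-0.0482,0,0],
  [-0.0266,-0.0482,0,0],
])

```text
time: 4.07
ee_pos: [0.4731, -0.3127, 0.0342]
tcp_rot: [-180.0, -0.2, 61.1]
wrist_force: [0.4, 15.1, 6.7]
opening: 0.016
grasp_force: 28.6
```

To row units: -0.18 cm / 50 = -0.0036, -0.1 cm / 50 = -0.002.

Call:
servo_tool([
  [-0.001,-0.0018,0,0],
  [-0.002,-0.0036,0,0],
  [-0.002,-0.0036,0,0],
  [-0.002,-0.0036,0,0],
])

```text
time: 4.4
ee_pos: [0.4731, -0.3128, 0.0342]
tcp_rot: [-180.0, -0.4, 61.2]
wrist_force: [5.1, 23.8, 6.9]
opening: 0.0156
grasp_force: 29.0
```

To row units: 0.18 cm / 50 = 0.0036, 0.1 cm / 50 = 0.002.

Call:
servo_tool([
  [0.001,0.002,0,0],
  [0.002,0.0036,0,0],
  [0.002,0.0036,0,0],
])

```text
time: 4.65
ee_pos: [0.4731, -0.3128, 0.0343]
tcp_rot: [-180.0, -0.2, 61.1]
wrist_force: [0.1, 12.7, 7.2]
opening: 0.0155
grasp_force: 28.5
```

Call:
servo_tool([
  [0,0,0,0],
  [0,0,0,0],
  [0,0,0,0],
  [0,0,0,0],
  [0,0,0,0],
  [0,0,0,0],
], claw=0.45)

```text
time: 5.15
ee_pos: [0.4724, -0.315, 0.0332]
tcp_rot: [-180.0, 0.0, 61.1]
wrist_force: [-0.6, 0.1, -0.3]
opening: 0.0469
grasp_force: 0.0
```

To row units: 19.8 cm / 50 = 0.396, 18.5 cm / 50 = 0.37, 1.71 rad / 3.1416 = 0.5443.

Call:
servo_tool([
  [0,0,0.04,0],
  [0,0,0.1,0],
  [0,0,0.17,0],
  [0,0,0.24,0],
  [0,0,0.31,0],
  [0,0,0.37,0.0159],
  [0,0,0.396,0.0477],
  [0.01,0.02,0.396,0.0859],
  [0.024,0.044,0.396,0.1241],
  [0.038,0.068,0.396,0.1623],
  [0.052,0.094,0.396,0.2005],
  [0.066,0.12,0.396,0.2387],
  [0.08,0.144,0.396,0.2769],
  [0.094,0.17,0.396,0.3151],
  [0.108,0.196,0.396,0.3533],
  [0.122,0.222,0.396,0.3915],
  [0.136,0.246,0.396,0.4297],
  [0.15,0.272,0.396,0.4679],
  [0.164,0.296,0.396,0.5061],
  [0.174,0.314,0.396,0.5443],
])

```text
time: 6.82
ee_pos: [0.56, -0.157, 0.2312]
tcp_rot: [180.0, -0.0, 159.4]
wrist_force: [1.3, -0.5, 0.1]
opening: 0.0469
grasp_force: 0.0
```

To row units: 0.37 rad / 3.1416 = 0.1178.

Call:
servo_tool([
  [0,0,0,0.0382],
  [0,0,0,0.0764],
  [0,0,0,0.105],
  [0,0,0,0.1178],
  [0,0,0,0.1178],
  [0,0,0,0.1178],
  [0,0,0,0.1178],
])

```text
time: 7.4
ee_pos: [0.5595, -0.158, 0.2313]
tcp_rot: [-180.0, -0.0, -179.9]
wrist_force: [-0.6, 0.2, 0.4]
opening: 0.0468
grasp_force: 0.0
```

```bash
python3 - <<'E'
from h import *
o=get_obs();print(o["ee_pos"],o["tcp_rot"],o["q"],o["qd"].round(2))
cv2.imwrite("pics/w2.png",camera("wrist")[:,:,::-1])
E
```

```text
[ 0.55951951 -0.15797085  0.23125408] [-1.79997348e+02 -1.32647677e-03 -1.79858275e+02] [-1.57646985e+01  9.38643938e+00  1.49333901e+01  9.55474995e+01
 -2.91412318e-03 -1.59064235e+01] [-0.01  0.06 -0.02  0.08  0.1  -0.36]
```

View pics/w2.png

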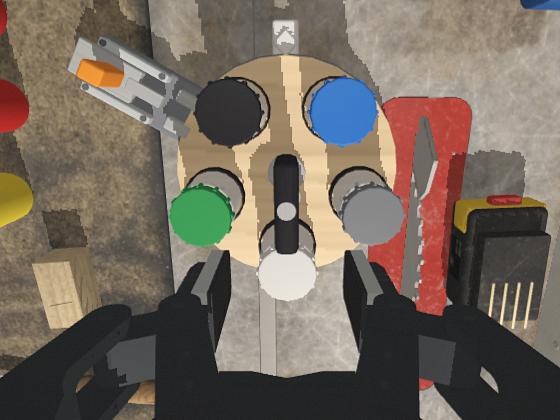

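The lock is fully out, with its bolt clear of the lugs. The handle runs from (287,155) to (287,252) with its screw at (287,211), and the pointer is at (286,36).

```bash
python3 - <<'E'
from h import *
for n,p in dict(handle=(286.7,211,.151),h1=(287,252,.151),ptr=(285.5,45,.014),ptr2=(286,22,.014),green=(201,215,.098),white=(287,273,.098),black=(227,112,.098),blue=(343,110,.098),grey=(368,213,.098)).items():
    print(n,wray(*p)[:2].round(4))
E
```

```text
handle [ 0.5599 -0.1581]
h1 [ 0.5879 -0.1578]
ptr [ 0.4462 -0.1595]
ptr2 [ 0.4272 -0.159 ]
green [ 0.5801 -0.2253]
white [ 0.6302 -0.1577]
black [ 0.5015 -0.2015]
blue [ 0.4999 -0.1174]
grey [ 0.5782 -0.0944]
```

To row units: -11.6 cm / 50 = -0.232, -11.3 cm / 50 = -0.226.

Call:
servo_tool([
  [-0.001,0,-0.04,0],
  [-0.001,0,-0.1,0],
  [-0.001,0,-0.16,0],
  [-0.001,0,-0.2,0],
  [-0.001,0,-0.226,0],
  [-0.001,0,-0.232,0],
  [-0.001,0,-0.232,0],
  [-0.001,0,-0.232,0],
])

```text
time: 8.12
ee_pos: [0.5596, -0.1581, 0.1167]
tcp_rot: [-180.0, 0.1, -179.8]
wrist_force: [0.2, 0.9, -0.2]
opening: 0.047
grasp_force: 0.0
```

Call:
servo_tool([
  [0,0,0,0],
  [0,0,0,0],
  [0,0,0,0],
  [0,0,0,0],
  [0,0,0,0],
  [0,0,0,0],
  [0,0,0,0],
  [0,0,0,0],
], claw=1, force=50)

```text
time: 8.78
ee_pos: [0.5597, -0.1584, 0.1167]
tcp_rot: [-179.9, 0.1, -179.8]
wrist_force: [-0.3, -2.9, 6.5]
opening: 0.0154
grasp_force: 48.8
```

Gripped. I'll turn it slowly, -1.885 rad in total.

To row units: -0.8 rad / 3.1416 = -0.2546.

Call:
servo_tool([
  [0,0,0,-0.0032],
  [0,0,0,-0.0095],
  [0,0,0,-0.0191],
  [0,0,0,-0.0318],
  [0,0,0,-0.0477],
  [0,0,0,-0.0637],
  [0,0,0,-0.0796],
  [0,0,0,-0.0955],
  [0,0,0,-0.1114],
  [0,0,0,-0.1273],
  [0,0,0,-0.1432],
  [0,0,0,-0.1592],
  [0,0,0,-0.1751],
  [0,0,0,-0.191],
  [0,0,0,-0.2069],
  [0,0,0,-0.2228],
  [0,0,0,-0.2355],
  [0,0,0,-0.2451],
  [0,0,0,-0.2515],
  [0,0,0,-0.2546],
])

```text
time: 10.45
ee_pos: [0.5597, -0.1583, 0.1167]
tcp_rot: [179.9, 0.1, 134.3]
wrist_force: [1.1, -0.6, 5.4]
opening: 0.0157
grasp_force: 48.8
```

To row units: -1.04 rad / 3.1416 = -0.331.

Call:
servo_tool([
  [0,0,0,-0.0032],
  [0,0,0,-0.0095],
  [0,0,0,-0.0191],
  [0,0,0,-0.0318],
  [0,0,0,-0.0477],
  [0,0,0,-0.0637],
  [0,0,0,-0.0828],
  [0,0,0,-0.1019],
  [0,0,0,-0.121],
  [0,0,0,-0.1432],
  [0,0,0,-0.1655],
  [0,0,0,-0.1878],
  [0,0,0,-0.2101],
  [0,0,0,-0.2324],
  [0,0,0,-0.2546],
  [0,0,0,-0.2769],
  [0,0,0,-0.2992],
  [0,0,0,-0.3151],
  [0,0,0,-0.3247],
  [0,0,0,-0.331],
])

```text
time: 12.12
ee_pos: [0.5599, -0.1581, 0.1168]
tcp_rot: [179.8, -0.0, 74.7]
wrist_force: [1.3, -1.6, 5.8]
opening: 0.0154
grasp_force: 58.6
```

To row units: -0.045 rad / 3.1416 = -0.0143.

Call:
servo_tool([
  [0,0,0,-0.0064],
  [0,0,0,-0.0127],
  [0,0,0,-0.0143],
  [0,0,0,-0.0143],
  [0,0,0,-0.0143],
  [0,0,0,-0.0143],
])

```text
time: 12.62
ee_pos: [0.56, -0.1581, 0.1168]
tcp_rot: [179.8, -0.0, 72.2]
wrist_force: [1.3, -1.9, 6.0]
opening: 0.0152
grasp_force: 58.4
```

```bash
python3 - <<'E'
from h import *
o=get_obs();print(o["ee_pos"],o["tcp_rot"],o["torque"])
for n in("wrist","top"):cv2.imwrite(f"pics/{n}3.png",camera(n)[:,:,::-1])
a=cv2.imread("pics/top3.png")[150:300,225:375]
cv2.imwrite("pics/top3c.png",cv2.resize(a,None,fx=4,fy=4,interpolation=cv2.INTER_CUBIC))
E
```

```text
[ 0.55996794 -0.15814736  0.1167968 ] [ 1.79824988e+02 -1.82298338e-02  7.22294861e+01] [-0.02392209 -0.25970965 -0.05497377]
```

View pics/wrist3.png

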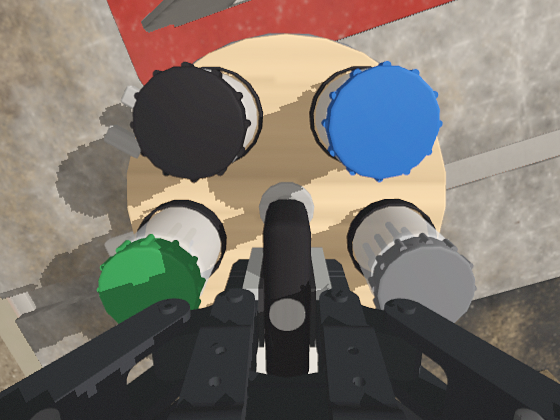

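View pics/top3c.png

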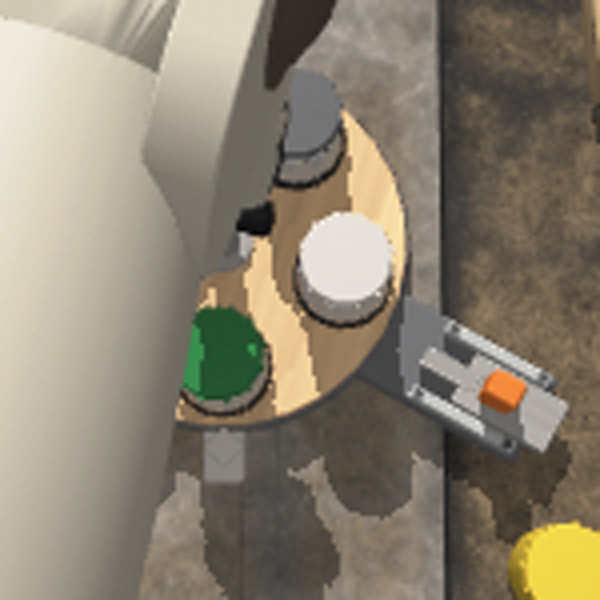

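The lock is still open and all jars are standing. In the crop, the green lid is at about (218,354), the white lid at (345,257) and the pointer at (224,455). In the wrist view, the black and blue lids are at (190,121) and (384,120).

```bash
python3 - <<'E'
from h import *
C=np.array([.5587,-.158])
f=lambda x,y,z:ray("top",(x+.5)/4-.5+225,(y+.5)/4-.5+150,z)[:2]
A=lambda w:np.round([*w,np.hypot(*(w-C)),np.degrees(np.arctan2(*(w-C)[::-1]))],4)
print("top green",A(f(218,354,.098)),"white(-108)",A(f(345,257,.098)),"ptr",A(f(224.5,455,.014)),"tab",A(f(505,388,.068)))
print("wrist: black(108)",A(wray(190,121,.098)[:2]),"blue(36)",A(wray(384,120,.098)[:2]),"green",A(wray(152,288,.098)[:2]),"grey",A(wray(418,292,.098)[:2]))
E
```

```text
top green [ 4.86400e-01 -1.58500e-01  7.23000e-02 -1.79627e+02] white(-108) [ 5.381000e-01 -2.249000e-01  7.010000e-02 -1.071153e+02] ptr [ 4.390000e-01 -1.584000e-01  1.197000e-01 -1.797859e+02] tab [   0.4723   -0.3111    0.1758 -119.4302]
wrist: black(108) [ 5.39100e-01 -8.89000e-02  7.18000e-02  1.05816e+02] blue(36) [ 0.618  -0.1138  0.074  36.6751] green [ 4.918000e-01 -1.571000e-01  6.690000e-02  1.792287e+02] grey [  0.6144  -0.1991   0.0692 -36.384 ]
```

```bash
python3 -c "
from workcell import *
print(job_done())"
```

```text
the job is handed in; nothing more can be done
None
```

I slid the travel lock out to its end stop and left it open. I then turned the carousel by its handle until the green-lid jar lined up with the white pointer, to within about 0.5° by the camera measurements. The job is handed in with the gripper still holding the handle and all jars standing.

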